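# Load transit bolts onto a free turntable

## Robot

A 6-joint arm with a two-finger parallel gripper is mounted at the origin on a cart in front of the work surface, level with it; the furniture and walls round the work are solid. World frame = base frame: x ahead of the robot, y to its left, z up, the work surface at z = 0. Lengths are in mm, angles in rad, forces in N, time in s.
With the tool pointing down it reaches from about 300 to 775 mm from the base axis. Payload 14.6 kg.
Tool frame: the origin (TCP) lies midway between the tips of the shut fingers; the grasp point (between the pads) lies grasp_offset behind it (grasp_offset is the distance from the TCP to the grasp point, in mm); z points along the fingers, y is the line along which they close (so a half turn about z gives the same grasp; the last joint's range is limited). The gripper opens to 94 mm and grips with 3 to 60 N. Pads are 16 mm wide; open, the fingers measure 119 mm over their backs; the gripper's body (75 mm by 177 mm) begins 78 mm behind the grasp point.
Start: joints at [-1.185, 0.3, 1.521, -0, 1.321, -0.067], TCP at [240.609, -494.567, 205.446] pointing down, gripper open.
Joint ranges: [-3.03, 3.03], [-0.79, 2.21], [0.23, 2.52], [-1.04, 4.18], [0, 3.07], [-2.55, 2.55]. Speed limits (rad/s): [2.22, 2.22, 2.57, 3.14, 3.14, 3.14].

## Interface

Orientations are given as [roll, pitch, yaw] about the fixed x, y, z axes, in that order (R = Rz(yaw) Ry(pitch) Rx(roll)).
In Python, from cell import * gives the robot as it stands. The module is installed in compiled form; this text tells all that it offers.
- The arm moves only by the shell command python3 -m jog 'ROWS' [FORCE]. ROWS is JSON, a list of rows, each a list of 3 entries, a list of its own where there are three numbers: the finger opening in mm, from 0 to 94, then the shift along the tool's x, y, z in units of 50 mm (1.0 is 50 mm), then the turn about the tool's z in units of 180 degrees (1.0 is 180 degrees). In form: [[fingers, [dx, dy, dz], twist], ...]. A call has 1 to 20 rows; each row shifts and turns the commanded pose from where the row before left it, along the tool's axes as they then stand; what a row does not reach is not made up. A row lasts 1/10 s, in which the tool goes at most 50 mm and 8.59 degrees, less where a joint would pass 70% of its speed; a pose out of reach is approached as far as the arm can. A call with a number of a shift or a turn outside -1 to 1 is refused whole. A call with a gripper value outside its range is refused whole. The fingers move at their own pace and stop on an object; FORCE is the grip in N (left out, the last holds). Time passes only in rows, so rows that do not move let the fingers close. It gives the time, the measured TCP pose, the force, the opening and the grip force at its end, in the units of the state.
- read_state(): the state, without advancing time (a new reading comes with each control period).
- camera(name): name is "scene" or "top" or "wrist"; returns the picture (400x640x3 uint8, red, green, blue); there is no depth.
- calibration(name): a dict with "mtx" (3x3 intrinsics, pixels), "cam_to_world" (4x4, takes a point from camera to world coordinates); the wrist camera has in their place "hand_eye" (4x4, takes a point from camera to tool coordinates, whose origin is the TCP and whose axes are the flange's). Camera axes: x right, y down, z forward; pixel columns grow to the right and rows downward; lengths in mm; the calibration is good to about 2 mm. A picture is of the moment at which its call begins: read the wrist's pose just before it. calibration takes no time and is no camera call.
- sign_off(): hands the job in; it is judged then, once.
Trained networks look in the newest picture that a camera, given by its name, has taken for a name from the list of things; names that differ only in an ending like _2 or _b are one class to them, and where a whole thing is asked for, a point or a joint stands for the part that bears it (a point fixed in the world has none). Each returns a list of dicts, best first, with "conf" (0 to 1); they miss things now and then, are a little off and sometimes report something else, mostly with a low value. They report only what shows in the picture. A call takes as long as a camera call.
- regions_of(camera, query): "pixels" (400x640 bool, what is visible of it) and "rect" ([centre column, centre row, width, height] in pixels, round what is visible of it).
The state is a dict: "clock": time; "joints": joint angles; "qd": joint speeds; "effort": joint torques, N m; "eef_pos": TCP position; "eef_rot": TCP orientation; "wrist_force": force on the tool from outside, world axes, zero at the start; "moment": the same for the moment, N m; "finger_gap": finger opening in mm; "finger_force": force on a finger pad.
Only numpy, scipy, OpenCV 4.12 (cv2) and the standard library are available. Lean on these libraries where they do the work, as an engineer would, in place of code of your own. Each camera call takes 0.05 s, during which the arm holds its last target. There are 200 camera calls.

## Task

Clear the roll of tape off the turntable and lay it flat in the middle of the cork coaster; only then move every transit bolt from the tray onto the turntable, each lying squarely on a bolt-shaped mark of its own (any mark) with its wide flange outwards, as the mark shows. The turntable spins freely: do not let it turn away from where it stands, and do not knock over the dropper bottle.

Things in the scene. Friction and masses are not known exactly. Their poses are not given: they have to be found in the camera images.
- tape_mid (a point): centre (half-way up) of a loose roll of black tape, 57 mm in diameter, 19 mm thick, lying flat on the turntable at the start; solid (nothing fits in its hole); about 0.1 kg
- coaster_top (a point): centre of the top face of a round cork coaster lying fixed at the left of the turntable: 90 mm in diameter, 5 mm thick, its top 5 mm above the worktop
- tray: loose plywood sorting tray (0.8 kg), origin at the centre of its underside: 240 (x) by 232 (y) by 19 mm high, walls 4 mm thick, 3 by 2 compartments, each 75 (x) by 110 (y) mm inside, floor 4 mm above the worktop, so the walls stand 15 mm above the floors. Each holds at most one bolt
- hub (a point): centre of the turntable's top face, 30 mm above the worktop: a round white laminate disc, 290 mm in diameter and 12 mm thick, on a fixed base. It turns almost freely about its vertical axis (about 0.008 N m of friction), so a sideways push of 0.1 N turns it; it has no stops within reach and nothing on it to hold
- bolt_1_mid (a point): centre (half-way up) of a loose grey transit bolt lying down, absent (None) in some starts: 90 mm long along its y axis, 27 mm high; about 0.09 kg. Grip it across its x axis near the middle, where it is 20 mm wide to the fingers (27 mm to the eye); it does not roll. The wide flange (head) is at its +y end, the thin shank at its -y end. It starts in the tray
- bolt_2_mid (a point): centre (half-way up) of a loose grey transit bolt lying down, absent (None) in some starts: 90 mm long along its y axis, 27 mm high; about 0.09 kg. Grip it across its x axis near the middle, where it is 20 mm wide to the fingers (27 mm to the eye); it does not roll. The wide flange (head) is at its +y end, the thin shank at its -y end. It starts in the tray
- bolt_3_mid (a point): centre (half-way up) of a loose grey transit bolt lying down, absent (None) in some starts: 90 mm long along its y axis, 27 mm high; about 0.09 kg. Grip it across its x axis near the middle, where it is 20 mm wide to the fingers (27 mm to the eye); it does not roll. The wide flange (head) is at its +y end, the thin shank at its -y end. It starts in the tray
- bolt_4_mid (a point): centre (half-way up) of a loose grey transit bolt lying down, absent (None) in some starts: 90 mm long along its y axis, 27 mm high; about 0.09 kg. Grip it across its x axis near the middle, where it is 20 mm wide to the fingers (27 mm to the eye); it does not roll. The wide flange (head) is at its +y end, the thin shank at its -y end. It starts in the tray
- bolt_5_mid (a point): centre (half-way up) of a loose grey transit bolt lying down, absent (None) in some starts: 90 mm long along its y axis, 27 mm high; about 0.09 kg. Grip it across its x axis near the middle, where it is 20 mm wide to the fingers (27 mm to the eye); it does not roll. The wide flange (head) is at its +y end, the thin shank at its -y end. It starts in the tray
- bolt_6_mid (a point): centre (half-way up) of a loose grey transit bolt lying down, absent (None) in some starts: 90 mm long along its y axis, 27 mm high; about 0.09 kg. Grip it across its x axis near the middle, where it is 20 mm wide to the fingers (27 mm to the eye); it does not roll. The wide flange (head) is at its +y end, the thin shank at its -y end. It starts in the tray
- mark_1 (a point): middle of bolt mark 1 of 6 on the turntable, on the top face 85 mm from the hub: a black flat silhouette of a bolt, 90 mm long, lying along the radius, flange end outwards. Its x axis points radially outwards. The marks are 60 degrees apart; at the start the tape may cover one or two
- mark_2 (a point): middle of bolt mark 2 of 6 on the turntable, on the top face 85 mm from the hub: a black flat silhouette of a bolt, 90 mm long, lying along the radius, flange end outwards. Its x axis points radially outwards. The marks are 60 degrees apart; at the start the tape may cover one or two
- mark_3 (a point): middle of bolt mark 3 of 6 on the turntable, on the top face 85 mm from the hub: a black flat silhouette of a bolt, 90 mm long, lying along the radius, flange end outwards. Its x axis points radially outwards. The marks are 60 degrees apart; at the start the tape may cover one or two
- mark_4 (a point): middle of bolt mark 4 of 6 on the turntable, on the top face 85 mm from the hub: a black flat silhouette of a bolt, 90 mm long, lying along the radius, flange end outwards. Its x axis points radially outwards. The marks are 60 degrees apart; at the start the tape may cover one or two
- mark_5 (a point): middle of bolt mark 5 of 6 on the turntable, on the top face 85 mm from the hub: a black flat silhouette of a bolt, 90 mm long, lying along the radius, flange end outwards. Its x axis points radially outwards. The marks are 60 degrees apart; at the start the tape may cover one or two
- mark_6 (a point): middle of bolt mark 6 of 6 on the turntable, on the top face 85 mm from the hub: a black flat silhouette of a bolt, 90 mm long, lying along the radius, flange end outwards. Its x axis points radially outwards. The marks are 60 degrees apart; at the start the tape may cover one or two
- dropper_mid (a point): point 50 mm up the axis of a standing brown dropper bottle, 33 mm in diameter and 102 mm tall, loose; it stands behind and between tray and turntable, a bystander

How it is judged (in metres and radians):
On the way, in this order (a step that is already met when the one before it is completed fails the run):
1. the tape lies released on the coaster while no bolt is on the turntable yet (horizontal distance between tape_mid and coaster_top below 0.02 m and height (world z) of tape_mid below 0.02 m and linear speed of tape_roll below 0.03 m/s and contact force between the fingers and tape_roll below 0.2 N and horizontal distance between each of bolt_1_mid, bolt_2_mid, bolt_3_mid, bolt_4_mid, bolt_5_mid, bolt_6_mid and hub above 0.15 m), for 0.2 s.
2. every bolt lies released on a mark, flange outwards (((horizontal distance between bolt_1_mid and mark_1 below 0.012 m and angle between the y axis of bolt_1_mid and the x axis of mark_1, either way round below 0.21 rad) or (horizontal distance between bolt_1_mid and mark_2 below 0.012 m and angle between the y axis of bolt_1_mid and the x axis of mark_2, either way round below 0.21 rad) or (horizontal distance between bolt_1_mid and mark_3 below 0.012 m and angle between the y axis of bolt_1_mid and the x axis of mark_3, either way round below 0.21 rad) or (horizontal distance between bolt_1_mid and mark_4 below 0.012 m and angle between the y axis of bolt_1_mid and the x axis of mark_4, either way round below 0.21 rad) or (horizontal distance between bolt_1_mid and mark_5 below 0.012 m and angle between the y axis of bolt_1_mid and the x axis of mark_5, either way round below 0.21 rad) or (horizontal distance between bolt_1_mid and mark_6 below 0.012 m and angle between the y axis of bolt_1_mid and the x axis of mark_6, either way round below 0.21 rad)) and y of hub in the frame of bolt_1_mid below 0 m and height (world z) of bolt_1_mid between 0.035 and 0.05 m and contact force between the fingers and bolt_1 below 0.2 N and ((horizontal distance between bolt_2_mid and mark_1 below 0.012 m and angle between the y axis of bolt_2_mid and the x axis of mark_1, either way round below 0.21 rad) or (horizontal distance between bolt_2_mid and mark_2 below 0.012 m and angle between the y axis of bolt_2_mid and the x axis of mark_2, either way round below 0.21 rad) or (horizontal distance between bolt_2_mid and mark_3 below 0.012 m and angle between the y axis of bolt_2_mid and the x axis of mark_3, either way round below 0.21 rad) or (horizontal distance between bolt_2_mid and mark_4 below 0.012 m and angle between the y axis of bolt_2_mid and the x axis of mark_4, either way round below 0.21 rad) or (horizontal distance between bolt_2_mid and mark_5 below 0.012 m and angle between the y axis of bolt_2_mid and the x axis of mark_5, either way round below 0.21 rad) or (horizontal distance between bolt_2_mid and mark_6 below 0.012 m and angle between the y axis of bolt_2_mid and the x axis of mark_6, either way round below 0.21 rad)) and y of hub in the frame of bolt_2_mid below 0 m and height (world z) of bolt_2_mid between 0.035 and 0.05 m and contact force between the fingers and bolt_2 below 0.2 N and ((horizontal distance between bolt_3_mid and mark_1 below 0.012 m and angle between the y axis of bolt_3_mid and the x axis of mark_1, either way round below 0.21 rad) or (horizontal distance between bolt_3_mid and mark_2 below 0.012 m and angle between the y axis of bolt_3_mid and the x axis of mark_2, either way round below 0.21 rad) or (horizontal distance between bolt_3_mid and mark_3 below 0.012 m and angle between the y axis of bolt_3_mid and the x axis of mark_3, either way round below 0.21 rad) or (horizontal distance between bolt_3_mid and mark_4 below 0.012 m and angle between the y axis of bolt_3_mid and the x axis of mark_4, either way round below 0.21 rad) or (horizontal distance between bolt_3_mid and mark_5 below 0.012 m and angle between the y axis of bolt_3_mid and the x axis of mark_5, either way round below 0.21 rad) or (horizontal distance between bolt_3_mid and mark_6 below 0.012 m and angle between the y axis of bolt_3_mid and the x axis of mark_6, either way round below 0.21 rad)) and y of hub in the frame of bolt_3_mid below 0 m and height (world z) of bolt_3_mid between 0.035 and 0.05 m and contact force between the fingers and bolt_3 below 0.2 N and ((horizontal distance between bolt_4_mid and mark_1 below 0.012 m and angle between the y axis of bolt_4_mid and the x axis of mark_1, either way round below 0.21 rad) or (horizontal distance between bolt_4_mid and mark_2 below 0.012 m and angle between the y axis of bolt_4_mid and the x axis of mark_2, either way round below 0.21 rad) or (horizontal distance between bolt_4_mid and mark_3 below 0.012 m and angle between the y axis of bolt_4_mid and the x axis of mark_3, either way round below 0.21 rad) or (horizontal distance between bolt_4_mid and mark_4 below 0.012 m and angle between the y axis of bolt_4_mid and the x axis of mark_4, either way round below 0.21 rad) or (horizontal distance between bolt_4_mid and mark_5 below 0.012 m and angle between the y axis of bolt_4_mid and the x axis of mark_5, either way round below 0.21 rad) or (horizontal distance between bolt_4_mid and mark_6 below 0.012 m and angle between the y axis of bolt_4_mid and the x axis of mark_6, either way round below 0.21 rad)) and y of hub in the frame of bolt_4_mid below 0 m and height (world z) of bolt_4_mid between 0.035 and 0.05 m and contact force between the fingers and bolt_4 below 0.2 N and ((horizontal distance between bolt_5_mid and mark_1 below 0.012 m and angle between the y axis of bolt_5_mid and the x axis of mark_1, either way round below 0.21 rad) or (horizontal distance between bolt_5_mid and mark_2 below 0.012 m and angle between the y axis of bolt_5_mid and the x axis of mark_2, either way round below 0.21 rad) or (horizontal distance between bolt_5_mid and mark_3 below 0.012 m and angle between the y axis of bolt_5_mid and the x axis of mark_3, either way round below 0.21 rad) or (horizontal distance between bolt_5_mid and mark_4 below 0.012 m and angle between the y axis of bolt_5_mid and the x axis of mark_4, either way round below 0.21 rad) or (horizontal distance between bolt_5_mid and mark_5 below 0.012 m and angle between the y axis of bolt_5_mid and the x axis of mark_5, either way round below 0.21 rad) or (horizontal distance between bolt_5_mid and mark_6 below 0.012 m and angle between the y axis of bolt_5_mid and the x axis of mark_6, either way round below 0.21 rad)) and y of hub in the frame of bolt_5_mid below 0 m and height (world z) of bolt_5_mid between 0.035 and 0.05 m and contact force between the fingers and bolt_5 below 0.2 N and ((horizontal distance between bolt_6_mid and mark_1 below 0.012 m and angle between the y axis of bolt_6_mid and the x axis of mark_1, either way round below 0.21 rad) or (horizontal distance between bolt_6_mid and mark_2 below 0.012 m and angle between the y axis of bolt_6_mid and the x axis of mark_2, either way round below 0.21 rad) or (horizontal distance between bolt_6_mid and mark_3 below 0.012 m and angle between the y axis of bolt_6_mid and the x axis of mark_3, either way round below 0.21 rad) or (horizontal distance between bolt_6_mid and mark_4 below 0.012 m and angle between the y axis of bolt_6_mid and the x axis of mark_4, either way round below 0.21 rad) or (horizontal distance between bolt_6_mid and mark_5 below 0.012 m and angle between the y axis of bolt_6_mid and the x axis of mark_5, either way round below 0.21 rad) or (horizontal distance between bolt_6_mid and mark_6 below 0.012 m and angle between the y axis of bolt_6_mid and the x axis of mark_6, either way round below 0.21 rad)) and y of hub in the frame of bolt_6_mid below 0 m and height (world z) of bolt_6_mid between 0.035 and 0.05 m and contact force between the fingers and bolt_6 below 0.2 N), for 0.2 s.
At the end, for the whole second after the job is handed in: The tape lies flat on the coaster, within 20 mm of its centre; every bolt present lies on the turntable with its middle within 12 mm of a mark's middle, within 12 degrees of the mark's line, flange outwards; all released and at rest (all of step 2 and horizontal distance between tape_mid and coaster_top below 0.02 m and height (world z) of tape_mid below 0.02 m and linear speed of each of tape_roll, bolt_1, bolt_2, bolt_3, bolt_4, bolt_5, bolt_6, tape_roll below 0.03 m/s and contact force between the fingers and tape_roll below 0.2 N); the robot touches nothing.
It fails at once if the turntable is turned more than about 16 degrees from where it stood (distance of mark_1 from where it was at the start of the episode above 0.024 m).
It fails at once if the dropper bottle is knocked over (angle between dropper_mid's own z axis and vertical above 0.6 rad).
Of bolt_1, bolt_2, bolt_3, bolt_4, bolt_5, bolt_6 only 4 to 6 are there at a start; the rules pass over those that are not, and their reading is None.
At some moment in a run one of tray may be knocked a few centimetres aside while the robot is not near it.
Once in a run the grip may slacken for a moment while it holds something.
It also fails if it takes over 210 s, if anything falls off the work surface, if the arm or the gripper's body presses on something with over 40 N, if the wrist force passes 120 N, or if a joint passes its speed limit or range.

## Working session

There is one attempt and no reset: what is moved stays moved. The work goes in short steps, Python scripts to look and compute and a shell command to move; the robot and the scene stay as the last step left them, time stands still between calls to the robot, and variables do not carry over. Pictures are saved under pics/ and viewed, at most 14 in all, crops included, and the job is handed in when it is done.

```bash
mkdir -p pics; cat > h.py <<'E'
from cell import *
import numpy as np, cv2
from scipy.spatial.transform import Rotation as Rn
def campose(n):
    c=calibration(n)
    if n!="wrist": return np.array(c["mtx"]),np.array(c["cam_to_world"])
    s=read_state(); T=np.eye(4); T[:3,:3]=Rn.from_euler("xyz",s["eef_rot"]).as_matrix(); T[:3,3]=s["eef_pos"]
    return np.array(c["mtx"]),T@np.array(c["hand_eye"])
def ray(P,uv,z):
    K,T=P; d=T[:3,:3]@np.linalg.solve(K,[uv[0],uv[1],1.]); return T[:3,3]+d*(z-T[2,3])/d[2]
def save(n,im): cv2.imwrite("pics/"+n,im[:,:,::-1])
E
python3 - <<'E'
from h import *
s=read_state(); print(s)
for n in ("top","scene"):
    P=campose(n); im=camera(n); save(n+"0.png",im); print(n,P[0].round(1).tolist(),P[1].round(3).tolist())
    for q,z in (("tape_mid",9.5+30),("coaster_top",5),("tray",19),("hub",30),("bolt_1_mid",17),("mark_1",30),("dropper_mid",50)):
        for r in regions_of(n,q): print(q,round(r["conf"],2),np.round(r["rect"]).tolist(),ray(P,r["rect"][:2],z)[:2].round().tolist())
print(calibration("wrist"))
E
```

```text
{'clock': 0.0, 'joints': array([-1.18456662e+00,  3.00445894e-01,  1.52161624e+00, -2.47420421e-05,
        1.32067731e+00, -6.65811336e-02]), 'qd': array([-0.00050747,  0.00014081,  0.00020101, -0.0003943 , -0.00035974,
        0.00072637]), 'effort': array([ 5.79701482e-04, -5.31805301e+01, -3.52736807e+01,  7.08931102e-02,
        2.43788684e-02, -1.12987107e-04]), 'eef_pos': array([ 240.52036767, -494.31870973,  204.88527803]), 'eef_rot': array([-3.14044681e+00, -5.23861629e-05,  4.52816953e-01]), 'wrist_force': array([ 0.12832243, -0.7055556 ,  0.78632549]), 'moment': array([ 0.01488735, -0.02402159, -0.0396088 ]), 'finger_force': 0.0, 'finger_gap': 94.29406792240484}
top [[490.7, 0.0, 320.4], [0.0, 490.7, 199.6], [0.0, 0.0, 1.0]] [[0.017, -0.977, 0.214, 267.63], [-1.0, -0.018, -0.002, 19.598], [0.006, -0.214, -0.977, 1304.201], [0.0, 0.0, 0.0, 1.0]]
tape_mid 0.72 [260.0, 224.0, 19.0, 20.0] [476.0, 172.0]
coaster_top 0.81 [186.0, 219.0, 32.0, 34.0] [492.0, 376.0]
tray 0.64 [435.0, 217.0, 96.0, 102.0] [508.0, -289.0]
hub 0.81 [273.0, 219.0, 116.0, 108.0] [493.0, 140.0]
hub 0.71 [
[... 719 characters left out ...]
498.0, 103.0]
mark_1 0.79 [292.0, 227.0, 78.0, 58.0] [490.0, 92.0]
dropper_mid 0.53 [362.0, 203.0, 15.0, 33.0] [658.0, -38.0]
dropper_mid 0.45 [290.0, 229.0, 79.0, 61.0] [451.0, 75.0]
{'mtx': array([[289.20399958,   0.        , 320.74165555],
       [  0.        , 289.20399958, 202.07362473],
       [  0.        ,   0.        ,   1.        ]]), 'hand_eye': array([[-8.93542069e-04, -9.68888787e-01, -2.47494889e-01,
         7.29114522e+01],
       [ 9.99999594e-01, -8.94077288e-04, -1.10225496e-04,
        -6.08696904e-01],
       [-1.14483312e-04, -2.47494887e-01,  9.68889193e-01,
        -1.79532108e+02],
       [ 0.00000000e+00,  0.00000000e+00,  0.00000000e+00,
         1.00000000e+00]])}
```

```bash
python3 - <<'E'
from h import *
im=cv2.imread("pics/top0.png")[140:290,150:500]; cv2.imwrite("pics/top0c.png",cv2.resize(im,None,fx=2.28,fy=2.28,interpolation=2))
print(grasp_offset)
# rectify near hub: find dark pixels vs angle
P=campose("top"); im=cv2.imread("pics/top0.png",0)
K,T=P; Ti=np.linalg.inv(T)
W=(im[200:240,230:320]); 
r=regions_of("top","mark_1") if 0 else None
g=cv2.cvtColor(cv2.imread("pics/top0.png"),cv2.COLOR_BGR2HSV); 
E
```

```text
18.8
```

View pics/top0c.png

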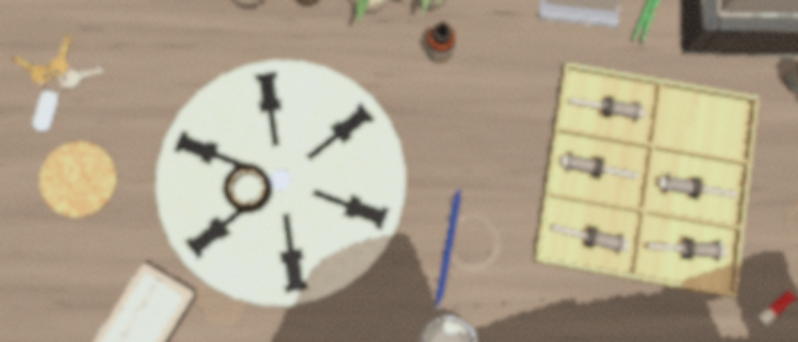

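```bash
cat >> h.py <<'E'
def go(x,y,z,yaw=None):
    "rows' totals from the current pose: shift (tool axes now) in units, then twist in units"
    s=read_state(); p=s["eef_pos"]; w=s["eef_rot"][2]; R=Rn.from_euler("xyz",s["eef_rot"]).as_matrix()
    d=R.T@(np.array([x,y,z])-p)/50
    out=dict(shift=d.round(2).tolist(),len=round(float(np.linalg.norm(d)),2))
    if yaw is not None:
        t=[(-(yaw+k*np.pi-w)+np.pi*2)%(2*np.pi) for k in (0,1)]
        t=[(a-2*np.pi if a>np.pi else a)/np.pi for a in t]
        out["twist"]=[round(a,3) for a in t]; out["j6_after"]=[round(float(np.arctan2(y,x)+np.pi/2-w+a*np.pi),2) for a in t]
    print(out)
E
python3 -m jog '[[94,[0.5,-0.5,0.05],0],[94,[0.5,-0.5,0.05],0],[94,[0.5,-0.5,0.05],0],[94,[0.5,-0.5,0.05],0],[94,[0.5,-0.5,0.05],0],[94,[0.5,-0.5,0.05],0],[94,[0.5,-0.5,0.05],0],[94,[0.5,-0.5,0.05],0],[94,[0.5,-0.5,0.05],0],[94,[0.5,-0.5,0.05],0],[94,[0.5,-0.5,0.05],0],[94,[0.5,-0.5,0.05],0],[94,[0.5,-0.5,0.05],0],[94,[0.5,-0.5,0.05],0],[94,[0.5,-0.5,0.05],0],[94,[0.5,-0.5,0.05],0],[94,[0.5,-0.5,0.05],0],[94,[0.5,-0.5,0.05],0],[94,[0.5,-0.5,0.05],0],[94,[0.5,-0.5,0.05],0]]'
python3 - <<'E'
from h import *
P=campose("wrist"); im=camera("wrist"); save("w1.png",im)
for q,z in (("tape_mid",42),("coaster_top",5),("hub",30),("mark_1",30)):
    for r in regions_of("wrist",q): print(q,round(r["conf"],2),np.round(r["rect"]).tolist(),ray(P,r["rect"][:2],z)[:2].round().tolist())
E
```

```text
clock: 2.8
eef_pos: [471.8, 175.4, 155.4]
eef_rot: [3.142, -0.0, 0.453]
wrist_force: [0.8, -1.5, -0.0]
finger_gap: 94.1
finger_force: 0.0
tape_mid 0.57 [321.0, 191.0, 56.0, 54.0] [481.0, 181.0]
tape_mid 0.38 [357.0, 170.0, 268.0, 250.0] [516.0, 156.0]
tape_mid 0.27 [156.0, 88.0, 85.0, 89.0] [502.0, 365.0]
coaster_top 0.85 [155.0, 86.0, 85.0, 89.0] [499.0, 386.0]
hub 0.78 [357.0, 171.0, 267.0, 253.0] [514.0, 154.0]
mark_1 0.8 [357.0, 171.0, 271.0, 253.0] [515.0, 154.0]
```

View pics/w1.png

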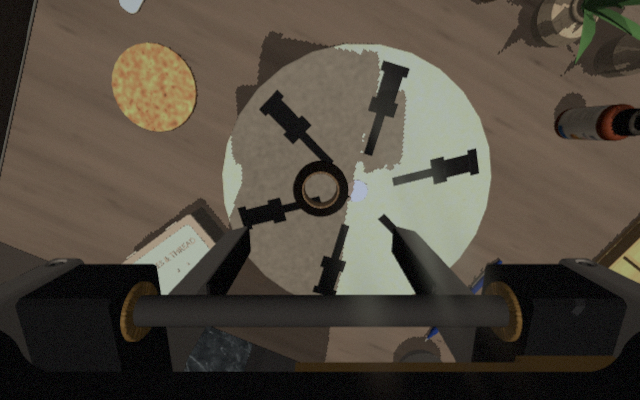

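```bash
python3 - <<'E'
from h import *
P=campose("wrist"); 
t=ray(P,(321,189.5),45)[:2]; h=ray(P,(358,191),30)[:2]; c=ray(P,(154,86.5),5)[:2]
# circle check of disc: bbox left/right edges
for uv in ((223,171),(490.5,171),(357,44)): print(np.linalg.norm(ray(P,uv,30)[:2]-h))
d=t-h; a=np.arctan2(d[1],d[0]); print(t,h,c,a,np.linalg.norm(d))
Pt=campose("top"); print("top hub",ray(Pt,(273.2,218.9),30)[:2])
go(*t,80,a+np.pi/2)
E
```

```text
145.26204643834484
141.2947093504334
143.53813557861224
[481.96757415 179.08481736] [495.07346959 141.11196375] [497.50530118 384.88727417] 1.9031336809046313 40.17091119334907
top hub [492.58125336 140.40415726]
{'shift': [0.24, -0.01, 1.51], 'len': 1.53, 'twist': [np.float64(-0.962), np.float64(0.038)], 'j6_after': [-1.55, 1.59]}
```

```bash
python3 -m jog '[[94,[0.12,0,0.3],0.038],[94,[0.12,0,0.3],0],[94,[0,0,0.3],0],[94,[0,0,0.3],0],[94,[0,0,0.3],0],[94,[0,0,0.3],0],[94,[0,0,0.3],0],[94,[0,0,0.2],0],[94,[0,0,0.1],0],[94,[0,0,0],0],[60,[0,0,0],0],[60,[0,0,0],0],[60,[0,0,0],0],[60,[0,0,0],0],[60,[0,0,0],0]]' 10
python3 - <<'E'
from h import *
P=campose("wrist"); im=camera("wrist"); save("w2.png",im[:300])
go(483,179,35)
E
```

```text
clock: 4.55
eef_pos: [482.6, 178.5, 35.6]
eef_rot: [-3.142, -0.0, 0.334]
wrist_force: [-0.2, 0.7, 0.0]
finger_gap: 60.6
finger_force: 0.2
{'shift': [0.01, -0.01, 0.01], 'len': 0.02}
```

View pics/w2.png

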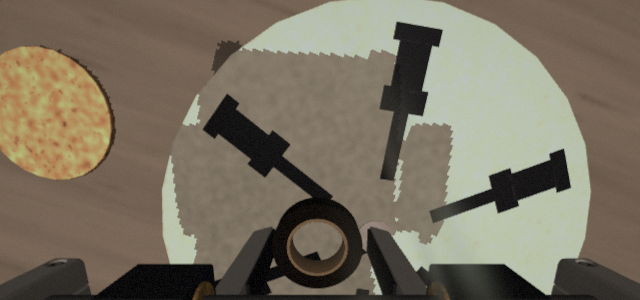

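```bash
python3 -m jog '[[50,[0,0,0],0],[50,[0,0,0],0],[50,[0,0,0],0],[50,[0,0,0],0],[50,[0,0,0],0],[50,[0,0,-0.1],0],[50,[0,0,-0.3],0],[50,[0,0,-0.4],0],[50,[0,0,-0.4],0],[50,[0,0,0],0]]' 25
python3 - <<'E'
from h import *
P=campose("wrist"); im=camera("wrist"); 
for r in regions_of("wrist","coaster_top"): print(round(r["conf"],2),np.round(r["rect"]).tolist(),ray(P,r["rect"][:2],5)[:2].round().tolist())
for r in regions_of("wrist","tape_mid"): print(round(r["conf"],2),np.round(r["rect"]).tolist())
go(497,384,80)
E
```

```text
clock: 5.6
eef_pos: [483.7, 178.6, 97.8]
eef_rot: [3.141, -0.004, 0.333]
wrist_force: [-0.2, -0.0, -0.6]
finger_gap: 55.1
finger_force: 25.0
0.95 [112.0, 120.0, 98.0, 105.0] [498.0, 385.0]
0.61 [321.0, 245.0, 88.0, 85.0]
{'shift': [1.63, -3.79, 0.29], 'len': 4.14}
```

```bash
python3 -m jog '[[50,[0.136,-0.316,0],0],[50,[0.136,-0.316,0],0],[50,[0.136,-0.316,0],0],[50,[0.136,-0.316,0],0],[50,[0.136,-0.316,0],0],[50,[0.136,-0.316,0],0],[50,[0.136,-0.316,0],0],[50,[0.136,-0.316,0],0],[50,[0.136,-0.316,0],0],[50,[0.136,-0.316,0],0],[50,[0.136,-0.316,0],0],[50,[0.136,-0.316,0],0],[50,[0,0,0],0]]'
python3 - <<'E'
from h import *
P=campose("wrist"); im=camera("wrist"); save("w3.png",im)
for r in regions_of("wrist","coaster_top"): print(round(r["conf"],2),np.round(r["rect"]).tolist(),ray(P,r["rect"][:2],5)[:2].round().tolist())
go(498,385,12)
E
```

```text
clock: 7.05
eef_pos: [497.3, 386.3, 95.1]
eef_rot: [-3.141, -0.0, 0.335]
wrist_force: [-0.4, -0.1, -1.2]
finger_gap: 54.8
finger_force: 25.0
0.67 [322.0, 204.0, 89.0, 89.0] [500.0, 387.0]
{'shift': [0.02, -0.01, 1.66], 'len': 1.66}
```

View pics/w3.png

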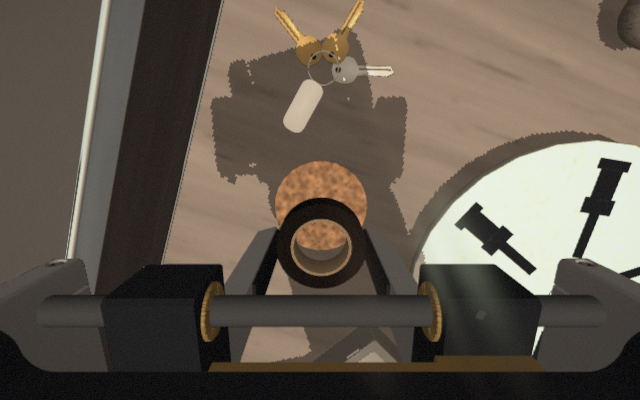

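```bash
python3 -m jog '[[50,[0.02,0,0.3],0],[50,[0,0,0.3],0],[50,[0,0,0.3],0],[50,[0,0,0.3],0],[50,[0,0,0.2],0],[50,[0,0,0.16],0],[50,[0,0,0.08],0],[50,[0,0,0.04],0],[50,[0,0,0],0]]'
```

```text
clock: 8.05
eef_pos: [498.7, 384.7, 11.6]
eef_rot: [-3.142, -0.0, 0.333]
wrist_force: [-0.6, 0.0, -0.8]
finger_gap: 55.4
finger_force: 25.0
```

```bash
python3 -m jog '[[50,[0,0,0.02],0],[58,[0,0,0],0],[64,[0,0,0],0],[75,[0,0,0],0],[80,[0,0,0],0],[80,[0,0,0],0],[80,[0,0,0],0],[80,[0,0,-0.3],0],[80,[0,0,-0.5],0],[80,[0,0,-0.7],0],[80,[0,0,-0.7],0],[80,[0,0,0],0],[80,[0,0,0],0]]'
python3 - <<'E'
from h import *
P=campose("wrist"); im=camera("wrist"); save("w4.png",im)
for q,z in (("coaster_top",5),("tape_mid",17)):
  for r in regions_of("wrist",q): print(q,round(r["conf"],2),np.round(r["rect"]).tolist(),ray(P,r["rect"][:2],z)[:2].round().tolist())
im=camera("top"); save("top1.png",im); cv2.imwrite("pics/top1c.png",cv2.resize(im[150:290,370:510,::-1],None,fx=4,fy=4,interpolation=2))
P=campose("top")
for r in regions_of("top","bolt_1_mid")+regions_of("top","tray"): print(round(r["conf"],2),np.round(r["rect"]).tolist(),ray(P,r["rect"][:2],17)[:2].round().tolist())
for u in ((435,217),(401,167),(480,182),(387,250),(471,266)): print(ray(P,u,19)[:2].round())
go(505,-285,190)
E
```

```text
clock: 9.35
eef_pos: [498.8, 384.7, 121.8]
eef_rot: [-3.141, -0.002, 0.333]
wrist_force: [0.1, -1.0, -1.0]
finger_gap: 80.0
finger_force: 0.0
coaster_top 0.67 [320.0, 201.0, 84.0, 86.0] [497.0, 386.0]
coaster_top 0.61 [517.0, 252.0, 243.0, 224.0] [513.0, 161.0]
0.66 [452.0, 250.0, 36.0, 14.0] [422.0, -330.0]
0.67 [433.0, 218.0, 101.0, 99.0] [505.0, -285.0]
[ 508. -289.]
[ 644. -201.]
[ 606. -414.]
[ 417. -160.]
[ 379. -379.]
{'shift': [-4.26, 12.7, -1.4], 'len': 13.46}
```

View pics/w4.png

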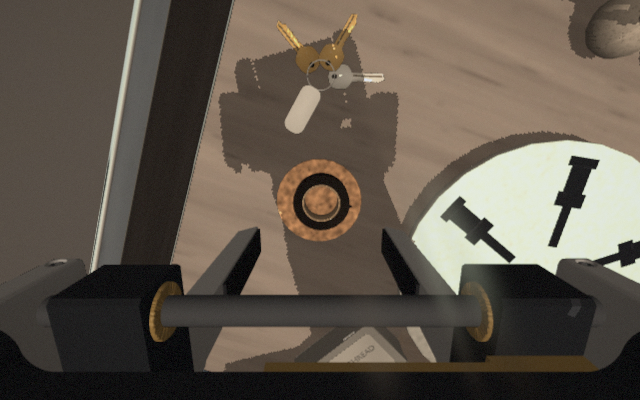

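```bash
python3 -m jog '[[80,[-0.21,0.63,-0.1],0],[80,[-0.21,0.63,-0.1],0],[80,[-0.21,0.63,-0.1],0],[80,[-0.21,0.63,-0.1],0],[80,[-0.21,0.63,-0.1],0],[80,[-0.21,0.63,-0.1],0],[80,[-0.21,0.63,-0.1],0],[80,[-0.21,0.63,-0.1],0],[80,[-0.21,0.63,-0.1],0],[80,[-0.21,0.63,-0.1],0],[80,[-0.21,0.63,-0.1],0],[80,[-0.21,0.63,-0.1],0],[80,[-0.21,0.63,-0.1],0],[80,[-0.21,0.63,-0.1],0],[80,[-0.21,0.63,0],0],[80,[-0.21,0.63,0],0],[80,[-0.21,0.63,0],0],[80,[-0.21,0.63,0],0],[80,[-0.21,0.63,0],0],[80,[-0.21,0.63,0],0]]'
python3 -m jog '[[40,[0,0,0],-0.042],[40,[0,0,0],-0.042],[40,[0,0,0],-0.042],[40,[0,0,0],-0.042],[40,[0,0,0],-0.042],[40,[0,0,0],-0.042],[40,[0,0,0],-0.042],[40,[0,0,0],-0.042],[40,[0,0,0],0]]'
python3 - <<'E'
from h import *
P=campose("wrist"); im=camera("wrist"); save("w5.png",im); np.savez("w5.npz",K=P[0],T=P[1])
for r in regions_of("wrist","bolt_1_mid"): print(round(r["conf"],2),np.round(r["rect"]).tolist(),ray(P,r["rect"][:2],20)[:2].round().tolist())
E
```

```text
clock: 11.65
eef_pos: [506.0, -280.8, 190.0]
eef_rot: [-3.141, 0.0, 0.333]
wrist_force: [0.5, 1.2, 0.1]
finger_gap: 80.0
finger_force: 0.0
clock: 12.55
eef_pos: [506.2, -279.4, 190.1]
eef_rot: [-3.141, -0.0, 1.391]
wrist_force: [-1.0, -0.3, -0.1]
finger_gap: 39.9
finger_force: 0.0
0.74 [263.0, 226.0, 22.0, 45.0] [426.0, -313.0]
0.59 [320.0, 143.0, 23.0, 74.0] [516.0, -225.0]
```

View pics/w5.png

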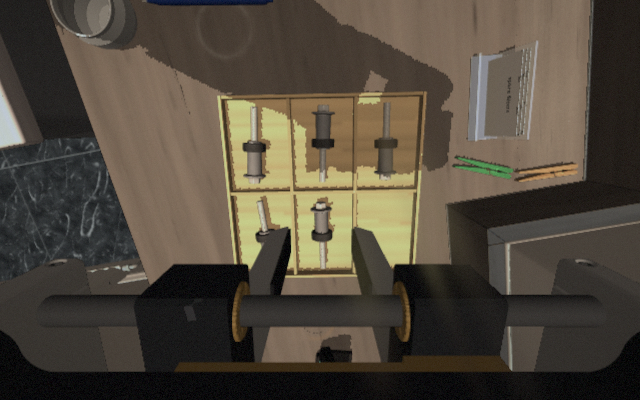

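```bash
cat >> h.py <<'E'
def bolts(im,P,roi):
    "grey blobs in the yellow tray: centre, long axis angle in the world (head end unsure), length"
    hsv=cv2.cvtColor(im,cv2.COLOR_RGB2HSV); x0,y0,x1,y1=roi
    m=np.zeros(im.shape[:2],np.uint8); m[y0:y1,x0:x1]=(hsv[y0:y1,x0:x1,1]<75).astype(np.uint8)
    n,l,st,_=cv2.connectedComponentsWithStats(m); out=[]
    for i in range(1,n):
        if 250<st[i,4]<3000:
            pts=np.argwhere(l==i)[:,::-1]; c,(w,h),a=cv2.minAreaRect(pts.astype(np.float32))
            b=cv2.boxPoints((c,(w,h),a)); 
            e=((b[0]+b[1])/2,(b[2]+b[3])/2) if np.linalg.norm(b[0]-b[1])<np.linalg.norm(b[1]-b[2]) else ((b[1]+b[2])/2,(b[3]+b[0])/2)
            p,q=[ray(P,u,17.5)[:2] for u in e]; d=p-q
            if d[1]<0: d=-d
            out.append(((p+q)/2,np.arctan2(d[1],d[0]),np.linalg.norm(d),np.round(c)))
    return out
def pr(bs):
    for c,a,L,u in bs: print("px",u,"mid",c.round(1),"ang",round(float(a),3),"len",round(float(L),1))
E
python3 - <<'E'
from h import *
im=cv2.imread("pics/w5.png")[:,:,::-1]; d=np.load("w5.npz"); P=(d["K"],d["T"])
pr(bolts(np.ascontiguousarray(im),P,(225,96,422,275)))
for n,a,b in (("A",(254,105),(253,182)),("B",(322,105),(322,181)),("C",(387,101),(386,180)),("E",(321,204),(321,269)),("D1",(262,199),(265,236))):
    p,q=ray(P,a,17.5)[:2],ray(P,b,17.5)[:2]; d=p-q; print(n,((p+q)/2).round(1),np.arctan2(d[1],d[0]),np.linalg.norm(d))
E
```

```text
px [323. 144.] mid [ 519.  -227.1] ang 1.392 len 90.4
px [254. 144.] mid [ 436.9 -213.3] ang 1.333 len 90.7
px [384. 164.] mid [ 587.3 -262.6] ang 1.444 len 37.6
px [231. 229.] mid [ 382.9 -313.1] ang 1.314 len 123.1
px [269. 243.] mid [ 426.7 -339.4] ang 1.096 len 107.6
px [322. 235.] mid [ 496.5 -341. ] ang 1.427 len 91.1
px [388. 250.] mid [ 578.  -376.5] ang 2.962 len 87.9
A [ 437.2 -212.2] 1.3196343599286082 90.62147089084704
B [ 517.9 -226.3] 1.391282779351283 89.11999664123837
C [ 594.1 -237.3] 1.4334090953010197 92.32035154508053
E [ 495.4 -342.9] 1.3904285819097515 89.71733757468881
D1 [ 428.2 -303.5] 1.418811013424493 49.35238725232896
```

```bash
python3 - <<'E'
from h import *
go(518.5,-226.7,10,1.392)
E
```

```text
{'shift': [1.08, 0.05, 3.6], 'len': 3.76, 'twist': [np.float64(-0.002), np.float64(0.998)], 'j6_after': [-0.23, 2.91]}
```

```bash
python3 -m jog '[[44,[0.27,0.01,0.3],0],[44,[0.27,0.01,0.3],0],[44,[0.27,0.01,0.3],0],[44,[0.27,0.02,0.3],0],[44,[0,0,0.4],0],[44,[0,0,0.4],0],[44,[0,0,0.4],0],[44,[0,0,0.4],0],[44,[0,0,0.4],0],[44,[0,0,0.2],0],[44,[0,0,0.1],0],[44,[0,0,0.1],0],[44,[0,0,0],0],[25,[0,0,0],0],[15,[0,0,0],0],[15,[0,0,0],0],[15,[0,0,0],0],[15,[0,0,0],0],[15,[0,0,0],0]]' 20
python3 -m jog '[[15,[0,0,-0.1],0],[15,[0,0,-0.3],0],[15,[0,0,-0.5],0],[15,[0,0,-0.6],0],[15,[0,0,-0.6],0],[15,[0,0,0],0]]' 30
python3 - <<'E'
from h import *
P=campose("wrist"); im=camera("wrist"); save("w6.png",im)
s=read_state(); p=s["eef_pos"]
go(480,141,p[2])
E
```

```text
clock: 14.55
eef_pos: [518.6, -226.9, 10.8]
eef_rot: [3.141, 0.0, 1.389]
wrist_force: [-1.4, 0.5, 6.1]
finger_gap: 19.6
finger_force: 20.0
clock: 15.15
eef_pos: [520.2, -227.6, 120.5]
eef_rot: [3.135, 0.002, 1.389]
wrist_force: [-0.3, -1.0, -1.0]
finger_gap: 19.3
finger_force: 30.0
{'shift': [7.1, -2.1, -0.02], 'len': 7.41}
```

View pics/w6.png

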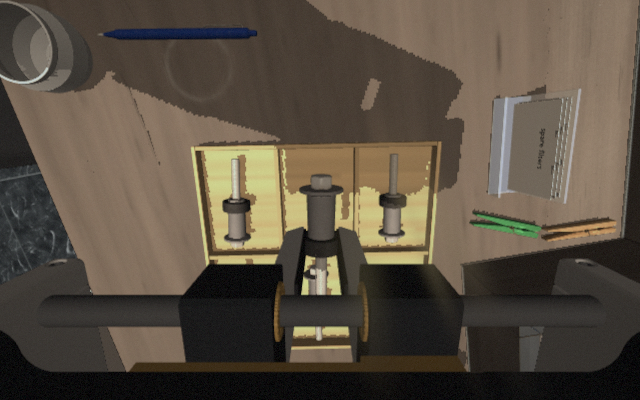

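```bash
python3 -m jog '[[15,[0.355,-0.1,-0.04],0],[15,[0.355,-0.1,-0.04],0],[15,[0.355,-0.1,-0.04],0],[15,[0.355,-0.1,-0.04],0],[15,[0.355,-0.1,-0.04],0],[15,[0.355,-0.1,-0.04],0],[15,[0.355,-0.1,-0.04],0],[15,[0.355,-0.1,-0.04],0],[15,[0.355,-0.1,-0.04],0],[15,[0.355,-0.1,-0.04],0],[15,[0.355,-0.1,-0.04],0],[15,[0.355,-0.1,-0.04],0],[15,[0.355,-0.1,-0.04],0],[15,[0.355,-0.1,-0.04],0],[15,[0.355,-0.1,-0.04],0],[15,[0.355,-0.1,-0.04],0],[15,[0.355,-0.1,-0.04],0],[15,[0.355,-0.1,-0.04],0],[15,[0.355,-0.1,-0.04],0],[15,[0,0,0],0]]'
cat >> h.py <<'E'
def marks(im,P,h0=(495,141),skip=(),rows=250):
    "fit hub and phase (phi of the first mark, 0..60 deg) on the disc plane"
    v=cv2.GaussianBlur(im.max(2),(3,3),0).astype(np.float32); K,T=P; Ti=np.linalg.inv(T)
    def proj(p):
        c=(np.c_[p,np.full(len(p),30.),np.ones(len(p))]@Ti.T)[:,:3]; u=c@K.T; return u[:,:2]/u[:,2:]
    r=np.arange(44,128,3.); best=None
    def score(h,t):
        tot=0;n=0
        for k in range(6):
            f=t+k*np.pi/3; 
            if any(abs((f-s+np.pi)%(2*np.pi)-np.pi)<.4 for s in skip): continue
            e=np.array([np.cos(f),np.sin(f)]); nrm=np.array([-e[1],e[0]])
            def samp(o,rr):
                u=proj(h+rr[:,None]*e+o*nrm); ok=(u[:,1]<rows)&(u[:,1]>=0)&(u[:,0]>=0)&(u[:,0]<639)
                x=np.where(ok,v[np.clip(u[:,1].round().astype(int),0,399),np.clip(u[:,0].round().astype(int),0,639)],np.nan); return x,ok
            for os_,rr,sg in (((-2,0,2),r,1),((-10,-8,8,10),r[r>115],.5),((-11,11),r[r<75],-1),((-19,19),r,-1),((-4,0,4),np.array([133.,136,139]),-1)):
                for o in os_:
                    x,ok=samp(o,rr); 
                    tot+=sg*np.nansum(255-x)/10 if ok.any() else 0
                    
        return tot
    h0=np.array(h0,float); c=(h0,0.)
    for st,rg in ((4,np.arange(-8,9,4)),(2,np.arange(-2,3,2)),(1,np.arange(-1,2,1.))):
        ts=np.radians(np.arange(0,60,2)) if st==4 else c[1]+np.radians(np.arange(-2,2.1,.5))
        c=max(((np.array([c[0][0]+a,c[0][1]+b]),t) for a in rg for b in rg for t in ts),key=lambda z:score(*z))
    return c[0],c[1],score(*c)
E
python3 - <<'E'
from h import *
P=campose("wrist"); im=camera("wrist"); save("w7.png",im)
for rows in (400,250,220):print(marks(im,P,rows=rows))
P=campose("top"); im=camera("top"); print(marks(im,P,h0=(492,140),rows=400), marks(cv2.cvtColor(cv2.imread("pics/top0.png"),cv2.COLOR_BGR2RGB),P,h0=(492,140),rows=400))
E
```

```text
clock: 17.2
eef_pos: [485.0, 124.5, 153.4]
eef_rot: [-3.141, -0.0, 1.392]
wrist_force: [-0.1, -0.4, -0.6]
finger_gap: 19.7
finger_force: 30.0
(array([495., 145.]), np.float64(0.1832595714594046), np.float32(6558.9497))
(array([495., 145.]), np.float64(0.17453292519943295), np.float32(5951.5513))
(array([495., 145.]), np.float64(0.1832595714594046), np.float32(5117.5))
(array([494., 140.]), np.float64(0.19198621771937627), np.float32(2000.1501)) (array([494., 142.]), np.float64(0.17453292519943295), np.float32(6894.548))
```

View pics/w7.png

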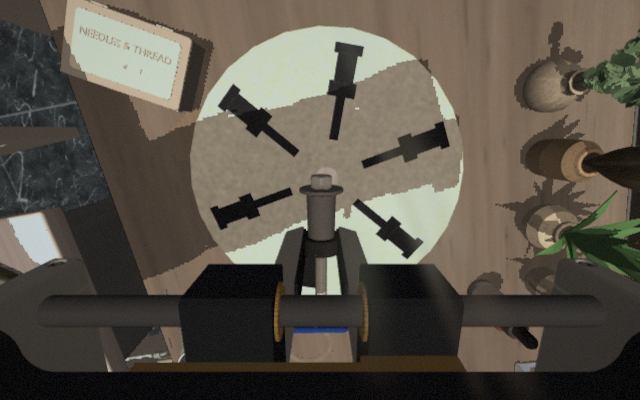

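```bash
cat >> h.py <<'E'
def place(s,phi_deg,hub=(495,143.5)):
    f=np.radians(phi_deg); go(hub[0]+85*np.cos(f),hub[1]+85*np.sin(f),read_state()["eef_pos"][2],f if s>0 else f+np.pi)
E
python3 - <<'E'
from h import *
place(1,70.3)
E
```

```text
{'shift': [2.12, 0.39, -0.0], 'len': 2.16, 'twist': [np.float64(0.052), np.float64(-0.948)], 'j6_after': [0.75, -2.39]}
```

```bash
python3 -m jog '[[15,[0.3,0.055,0],0],[15,[0.3,0.055,0],0],[15,[0.3,0.055,0],0],[15,[0.3,0.055,0],0],[15,[0.3,0.055,0],0],[15,[0.3,0.055,0],0],[15,[0.32,0.06,0],0],[15,[0,0,0.2],0.026],[15,[0,0,0.3],0.026],[15,[0,0,0.4],0],[15,[0,0,0.4],0],[15,[0,0,0.4],0],[15,[0,0,0.3],0],[15,[0,0,0.2],0],[15,[0,0,0],0]]'
python3 - <<'E'
from h import *
place(1,70.3); print(read_state()["eef_pos"])
E
```

```text
clock: 18.8
eef_pos: [524.0, 222.8, 42.4]
eef_rot: [-3.14, 0.001, 1.226]
wrist_force: [0.3, 0.4, -1.0]
finger_gap: 19.6
finger_force: 30.0
{'shift': [0.01, -0.01, 0.0], 'len': 0.02, 'twist': [np.float64(-0.0), np.float64(1.0)], 'j6_after': [0.75, 3.89]}
[524.02883483 222.84324764  42.35462097]
```

```bash
python3 -m jog '[[15,[0,0,0.05],0],[15,[0,0,0.04],0],[15,[0,0,0.02],0],[15,[0,0,0],0],[20,[0,0,0],0],[24,[0,0,0],0],[30,[0,0,0],0],[36,[0,0,0],0],[36,[0,0,0],0],[36,[0,0,-0.2],0],[36,[0,0,-0.5],0],[36,[0,0,-0.7],0],[36,[0,0,-0.7],0],[36,[0,0,-0.7],0],[36,[0,0,0],0]]'
python3 - <<'E'
from h import *
P=campose("wrist"); im=camera("wrist"); save("w8.png",im)
P=campose("top"); im=camera("top"); print(marks(im,P,h0=(494,141),rows=400,skip=(np.radians(70),)))
go(470,-335,170,1.39)
E
```

```text
clock: 20.3
eef_pos: [526.1, 223.4, 183.7]
eef_rot: [3.135, -0.005, 1.226]
wrist_force: [0.1, 0.8, 0.4]
finger_gap: 35.8
finger_force: 0.0
(array([494., 141.]), np.float64(0.1832595714594046), np.float32(4229.55))
{'shift': [-10.87, 2.75, 0.17], 'len': 11.21, 'twist': [np.float64(-0.052), np.float64(0.948)], 'j6_after': [-0.44, 2.7]}
```

View pics/w8.png

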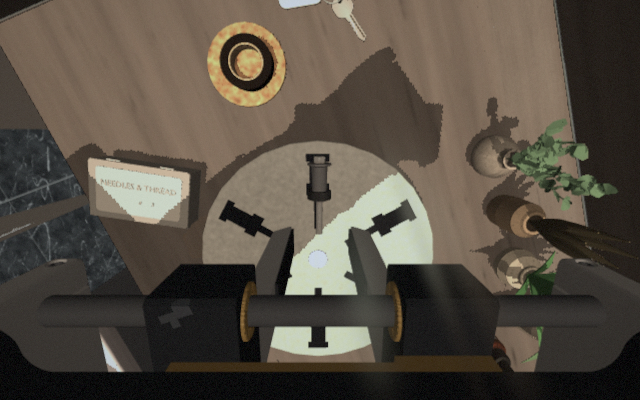

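```bash
python3 -m jog '[[36,[-0.6,0.15,0],0],[36,[-0.6,0.15,0],0],[36,[-0.6,0.15,0],0],[36,[-0.6,0.15,0],0],[36,[-0.6,0.15,0],0],[36,[-0.6,0.15,0],0],[36,[-0.6,0.15,0],0],[36,[-0.6,0.15,0],0],[36,[-0.6,0.15,0],0],[36,[-0.6,0.15,0],0],[36,[-0.6,0.15,0],0],[36,[-0.6,0.15,0],0],[36,[-0.6,0.15,0],0],[36,[-0.6,0.15,0],0],[36,[-0.6,0.15,0],0],[36,[-0.6,0.15,0],0],[36,[-0.6,0.15,0],0],[36,[-0.6,0.15,0],0],[40,[0,0,0],-0.052],[40,[0,0,0],0]]'
cat >> h.py <<'E'
def looktray(name):
    P=campose("wrist"); im=camera("wrist"); save(name,im)
    r=regions_of("wrist","tray"); print([np.round(x["rect"]).tolist() for x in r],[round(x["conf"],2) for x in r])
    if r:
        c,r0=r[0]["rect"][:2],r[0]["rect"]; x0,y0,x1,y1=[int(v) for v in (c[0]-r0[2]/2+4,c[1]-r0[3]/2+4,c[0]+r0[2]/2-4,c[1]+r0[3]/2-4)]
        pr(bolts(im,P,(max(x0,0),max(y0,0),x1,min(y1,262))))
E
python3 - <<'E'
from h import *
looktray("w9.png"); go(470,-335,170,1.39)
E
```

```text
clock: 22.4
eef_pos: [468.0, -331.3, 176.5]
eef_rot: [-3.139, -0.001, 1.377]
wrist_force: [-0.4, 0.9, -0.0]
finger_gap: 40.1
finger_force: 0.0
[[346.0, 137.0, 227.0, 218.0]] [0.59]
px [416.  84.] mid [ 593.9 -236. ] ang 1.458 len 89.4
px [273.  92.] mid [ 437.9 -213.1] ang 1.336 len 89.3
px [244. 160.] mid [ 385.9 -284.4] ang 1.311 len 188.2
px [449. 193.] mid [ 618.2 -366.1] ang 1.485 len 117.4
px [287. 200.] mid [ 425.1 -336. ] ang 1.23 len 107.6
px [346. 193.] mid [ 496.7 -341.2] ang 1.431 len 90.0
px [377. 239.] mid [ 525.2 -405.3] ang 2.662 len 64.4
{'shift': [-0.08, 0.05, 0.14], 'len': 0.17, 'twist': [np.float64(-0.006), np.float64(0.994)], 'j6_after': [-0.44, 2.7]}
```

```bash
python3 - <<'E'
from h import *
go(496.5,-341.2,10.5,1.415)
E
```

```text
{'shift': [-0.1, 0.6, 3.33], 'len': 3.39, 'twist': [np.float64(-0.014), np.float64(0.986)], 'j6_after': [-0.45, 2.7]}
```

```bash
python3 -m jog '[[44,[-0.03,0.2,0.2],-0.014],[44,[-0.03,0.2,0.3],0],[44,[-0.03,0.2,0.3],0],[44,[0,0,0.4],0],[44,[0,0,0.4],0],[44,[0,0,0.4],0],[44,[0,0,0.4],0],[44,[0,0,0.4],0],[44,[0,0,0.2],0],[44,[0,0,0.2],0],[44,[0,0,0.12],0],[44,[0,0,0],0],[25,[0,0,0],0],[15,[0,0,0],0],[15,[0,0,0],0],[15,[0,0,0],0],[15,[0,0,0],0]]' 20
python3 -m jog '[[15,[0,0,-0.1],0],[15,[0,0,-0.3],0],[15,[0,0,-0.6],0],[15,[0,0,-0.6],0],[15,[0,0,-0.6],0],[15,[0,0,-0.6],0],[15,[0,0,0],0]]' 30
python3 - <<'E'
from h import *
P=campose("wrist"); im=camera("wrist"); save("w10.png",im)
place(1,130.3)
E
```

```text
clock: 24.2
eef_pos: [497.7, -340.6, 12.4]
eef_rot: [3.141, 0.0, 1.42]
wrist_force: [-1.4, 0.4, 5.5]
finger_gap: 19.8
finger_force: 20.0
clock: 24.9
eef_pos: [498.9, -341.4, 157.4]
eef_rot: [3.135, 0.004, 1.42]
wrist_force: [0.1, -0.4, -1.0]
finger_gap: 19.8
finger_force: 30.0
{'shift': [10.68, -2.8, -0.03], 'len': 11.05, 'twist': [np.float64(-0.272), np.float64(0.728)], 'j6_after': [-0.26, 2.88]}
```

View pics/w10.png

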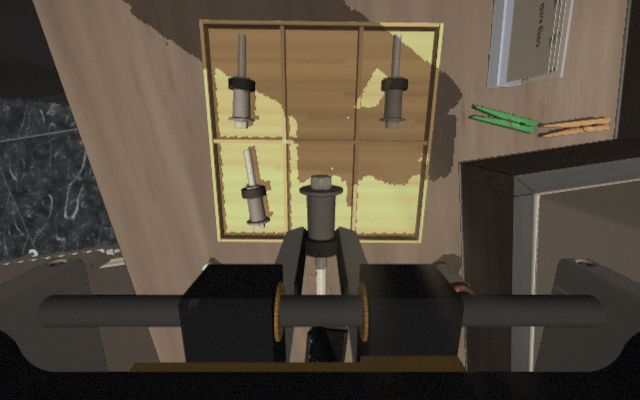

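```bash
python3 - <<'E'
from h import *
P=campose("wrist"); im=cv2.cvtColor(cv2.imread("pics/w10.png"),cv2.COLOR_BGR2RGB)
pr(bolts(im,P,(218,30,285,236)));pr(bolts(im,P,(363,30,435,136)))
E
python3 -m jog '[[15,[0.593,-0.156,0],0],[15,[0.593,-0.156,0],0],[15,[0.593,-0.156,0],0],[15,[0.593,-0.156,0],0],[15,[0.593,-0.156,0],0],[15,[0.593,-0.156,0],0],[15,[0.593,-0.156,0],0],[15,[0.593,-0.156,0],0],[15,[0.593,-0.156,0],0],[15,[0.593,-0.156,0],0],[15,[0.593,-0.156,0],0],[15,[0.593,-0.156,0],0],[15,[0.593,-0.156,0],0],[15,[0.593,-0.156,0],0],[15,[0.593,-0.156,0],0],[15,[0.593,-0.156,0],0],[15,[0.593,-0.156,0],0],[15,[0.593,-0.156,0],0]]'
python3 -m jog '[[15,[0,0,0],-0.0455],[15,[0,0,0],-0.0455],[15,[0,0,0],-0.0455],[15,[0,0,0],-0.0455],[15,[0,0,0],-0.0455],[15,[0,0,0],-0.0455],[15,[0,0,0],0]]'
python3 - <<'E'
from h import *
P=campose("wrist"); im=camera("wrist"); save("w11.png",im)
print(marks(im,P,skip=(np.radians(70),np.radians(130))))
place(1,130.3)
E
```

```text
px [242.  81.] mid [ 437.2 -212.7] ang 1.323 len 89.8
px [253. 189.] mid [ 425.4 -324.8] ang 1.518 len 91.0
px [395.  80.] mid [ 591.9 -235.5] ang 1.393 len 89.7
clock: 26.75
eef_pos: [438.3, 209.4, 151.2]
eef_rot: [-3.14, 0.001, 1.42]
wrist_force: [-0.3, -1.2, -1.4]
finger_gap: 20.0
finger_force: 30.0
clock: 27.45
eef_pos: [438.7, 208.1, 151.2]
eef_rot: [-3.14, -0.0, 2.28]
wrist_force: [0.7, -0.2, -0.8]
finger_gap: 19.3
finger_force: 30.0
(array([491., 146.]), np.float64(0.2007128639793479), np.float32(1488.35))
{'shift': [-0.01, 0.02, -0.0], 'len': 0.03, 'twist': [np.float64(0.0), np.float64(-1.0)], 'j6_after': [-0.26, -3.4]}
```

```bash
python3 -m jog '[[15,[-0.01,0.01,0.3],0],[15,[0,0,0.4],0],[15,[0,0,0.4],0],[15,[0,0,0.4],0],[15,[0,0,0.3],0],[15,[0,0,0.2],0],[15,[0,0,0.14],0],[15,[0,0,0.06],0],[15,[0,0,0],0]]'
```

```text
clock: 28.4
eef_pos: [439.9, 208.3, 42.0]
eef_rot: [3.142, -0.0, 2.277]
wrist_force: [0.5, 0.9, -1.1]
finger_gap: 19.5
finger_force: 30.0
```

```bash
python3 -m jog '[[15,[0,0,0.04],0],[15,[0,0,0.03],0],[15,[0,0,0],0],[20,[0,0,0],0],[24,[0,0,0],0],[30,[0,0,0],0],[36,[0,0,0],0],[36,[0,0,0],0],[36,[0,0,-0.2],0],[36,[0,0,-0.5],0],[36,[0,0,-0.7],0],[36,[0,0,-0.7],0],[36,[0,0,-0.7],0],[36,[0,0,0],0]]'
python3 - <<'E'
from h import *
P=campose("wrist"); im=camera("wrist"); save("w12.png",im)
P=campose("top"); im=camera("top"); print(marks(im,P,h0=(494,141),rows=400,skip=(np.radians(70),np.radians(130))))
E
```

```text
clock: 29.8
eef_pos: [441.4, 208.9, 183.6]
eef_rot: [3.134, 0.003, 2.277]
wrist_force: [-0.0, -0.2, 0.2]
finger_gap: 35.9
finger_force: 0.0
(array([494., 142.]), np.float64(0.17453292519943295), np.float32(4607.2993))
```

View pics/w12.png

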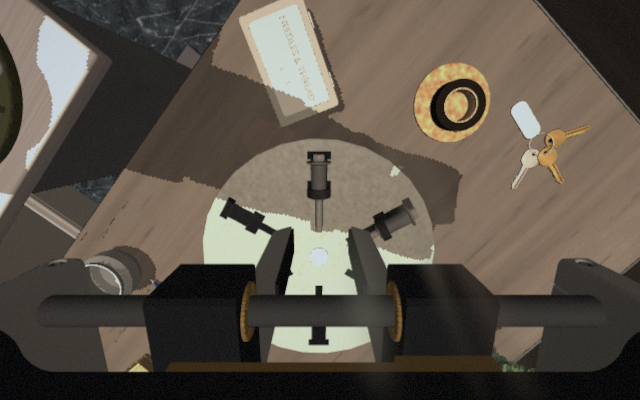

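```bash
python3 -m jog '[[40,[0,0,0],0.0465],[40,[0,0,0],0.0465],[40,[0,0,0],0.0465],[40,[0,0,0],0.0465],[40,[0,0,0],0.0465],[40,[0,0,0],0.0465]]'
python3 - <<'E'
from h import *
go(490,-335,165,1.38)
E
```

```text
clock: 30.5
eef_pos: [439.3, 208.0, 177.2]
eef_rot: [-3.14, 0.001, 1.395]
wrist_force: [-0.5, 0.5, -0.5]
finger_gap: 39.6
finger_force: 0.0
{'shift': [-10.51, 2.9, 0.25], 'len': 10.91, 'twist': [np.float64(0.005), np.float64(-0.995)], 'j6_after': [-0.41, -3.55]}
```

```bash
python3 -m jog '[[40,[-0.585,0.16,0.01],0],[40,[-0.585,0.16,0.01],0],[40,[-0.585,0.16,0.01],0],[40,[-0.585,0.16,0.01],0],[40,[-0.585,0.16,0.01],0],[40,[-0.585,0.16,0.01],0],[40,[-0.585,0.16,0.01],0],[40,[-0.585,0.16,0.01],0],[40,[-0.585,0.16,0.01],0],[40,[-0.585,0.16,0.01],0],[40,[-0.585,0.16,0.01],0],[40,[-0.585,0.16,0.01],0],[40,[-0.585,0.16,0.01],0],[40,[-0.585,0.16,0.01],0],[40,[-0.585,0.16,0.01],0],[40,[-0.585,0.16,0.01],0],[40,[-0.585,0.16,0.01],0],[40,[-0.585,0.16,0.01],0],[40,[0,0,0],0],[40,[0,0,0],0]]'
python3 - <<'E'
from h import *
looktray("w13.png"); go(437.3,-213,11.5,1.325)
E
```

```text
clock: 32.5
eef_pos: [492.1, -334.8, 168.0]
eef_rot: [-3.139, -0.001, 1.4]
wrist_force: [0.5, 0.1, 0.2]
finger_gap: 40.3
finger_force: 0.0
[[325.0, 138.0, 238.0, 217.0]] [0.93]
px [401.  87.] mid [ 596.6 -237.2] ang 1.327 len 89.4
px [251.  90.] mid [ 437.5 -213. ] ang 1.34 len 90.0
px [219. 145.] mid [ 387.1 -269.7] ang 1.313 len 213.9
px [263. 201.] mid [ 423.4 -335.4] ang 1.712 len 107.5
px [433. 218.] mid [ 619.1 -388.6] ang 1.494 len 57.7
{'shift': [2.2, -1.49, 3.15], 'len': 4.12, 'twist': [np.float64(0.024), np.float64(-0.976)], 'j6_after': [-0.21, -3.35]}
```

```bash
python3 -m jog '[[44,[0.44,-0.3,0],0],[44,[0.44,-0.3,0],0],[44,[0.44,-0.3,0],0],[44,[0.44,-0.3,0.1],0],[44,[0.44,-0.29,0.3],0],[44,[0,0,0.4],0.022],[44,[0,0,0.4],0],[44,[0,0,0.4],0],[44,[0,0,0.4],0],[44,[0,0,0.4],0],[44,[0,0,0.3],0],[44,[0,0,0.2],0],[44,[0,0,0.14],0],[44,[0,0,0.1],0],[44,[0,0,0],0],[25,[0,0,0],0],[15,[0,0,0],0],[15,[0,0,0],0],[15,[0,0,0],0],[15,[0,0,0],0]]' 20
python3 -m jog '[[15,[0,0,-0.1],0],[15,[0,0,-0.3],0],[15,[0,0,-0.6],0],[15,[0,0,-0.6],0],[15,[0,0,-0.6],0],[15,[0,0,-0.6],0],[15,[0,0,0],0]]' 30
python3 - <<'E'
from h import *
P=campose("wrist"); im=camera("wrist"); save("w14.png",im)
place(-1,250.3)
E
```

```text
clock: 34.6
eef_pos: [438.0, -214.1, 12.7]
eef_rot: [3.141, 0.0, 1.332]
wrist_force: [-0.9, -0.1, 4.0]
finger_gap: 19.8
finger_force: 20.0
clock: 35.3
eef_pos: [439.2, -214.7, 156.3]
eef_rot: [3.136, 0.002, 1.332]
wrist_force: [0.0, -0.4, -1.2]
finger_gap: 19.6
finger_force: 30.0
{'shift': [5.53, -0.77, -0.01], 'len': 5.58, 'twist': [np.float64(0.033), np.float64(-0.967)], 'j6_after': [0.48, -2.66]}
```

View pics/w14.png

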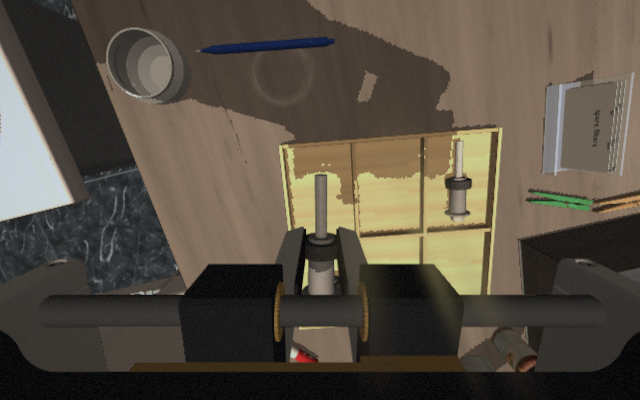

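```bash
python3 -m jog '[[15,[0.5,-0.07,0],0],[15,[0.5,-0.07,0],0],[15,[0.5,-0.07,0],0],[15,[0.5,-0.07,0],0],[15,[0.5,-0.07,0],0],[15,[0.5,-0.07,0],0],[15,[0.5,-0.07,0],0],[15,[0.5,-0.07,0],0],[15,[0.5,-0.07,0],0],[15,[0.5,-0.07,0],0],[15,[0.53,-0.07,0],0],[15,[0,0,0],0.033],[15,[0,0,0],0]]'
python3 - <<'E'
from h import *
P=campose("wrist"); im=camera("wrist"); save("w15.png",im)
print(marks(im,P,skip=[np.radians(x) for x in (70,130,250)],rows=300))
place(-1,250.3)
E
```

```text
clock: 36.65
eef_pos: [465.3, 64.3, 151.2]
eef_rot: [-3.14, 0.001, 1.227]
wrist_force: [0.5, 0.0, -0.7]
finger_gap: 19.7
finger_force: 30.0
(array([495., 145.]), np.float64(0.1832595714594046), np.float32(3176.9004))
{'shift': [-0.0, 0.02, -0.0], 'len': 0.02, 'twist': [np.float64(0.001), np.float64(-0.999)], 'j6_after': [0.48, -2.66]}
```

Marks fit again agrees; the pose is right. Lower and release (grip height +26 → TCP 39).

```bash
python3 -m jog '[[15,[0,0.02,0.3],0],[15,[0,0,0.4],0],[15,[0,0,0.4],0],[15,[0,0,0.4],0],[15,[0,0,0.3],0],[15,[0,0,0.2],0],[15,[0,0,0.12],0],[15,[0,0,0.06],0],[15,[0,0,0.04],0],[15,[0,0,0.03],0],[15,[0,0,0],0]]'
```

```text
clock: 37.8
eef_pos: [467.0, 63.4, 40.2]
eef_rot: [3.141, -0.0, 1.228]
wrist_force: [0.2, 0.4, -0.7]
finger_gap: 20.0
finger_force: 30.0
```

```bash
python3 -m jog '[[15,[0,0,0.02],0],[15,[0,0,0],0],[20,[0,0,0],0],[24,[0,0,0],0],[30,[0,0,0],0],[36,[0,0,0],0],[36,[0,0,0],0],[36,[0,0,-0.2],0],[36,[0,0,-0.5],0],[36,[0,0,-0.7],0],[36,[0,0,-0.7],0],[36,[0,0,-0.6],0],[36,[0,0,0],0]]'
python3 - <<'E'
from h import *
P=campose("top"); im=camera("top"); save("top2.png",im); print(marks(im,P,h0=(494,141),rows=400,skip=[np.radians(x) for x in (70,130,250)]))
go(490,-335,165,1.40)
E
```

```text
clock: 39.1
eef_pos: [468.4, 63.6, 178.5]
eef_rot: [3.135, -0.003, 1.228]
wrist_force: [-0.4, 0.2, 0.6]
finger_gap: 35.9
finger_force: 0.0
(array([487., 151.]), np.float64(0.9861110273767962), np.float32(963.85004))
{'shift': [-7.36, 3.1, 0.22], 'len': 7.99, 'twist': [np.float64(-0.055), np.float64(0.945)], 'j6_after': [-0.43, 2.71]}
```

```bash
python3 -m jog '[[40,[-0.525,0.22,0.015],0],[40,[-0.525,0.22,0.015],0],[40,[-0.525,0.22,0.015],0],[40,[-0.525,0.22,0.015],0],[40,[-0.525,0.22,0.015],0],[40,[-0.525,0.22,0.015],0],[40,[-0.525,0.22,0.015],0],[40,[-0.525,0.22,0.015],0],[40,[-0.525,0.22,0.015],0],[40,[-0.525,0.22,0.015],0],[40,[-0.525,0.22,0.015],0],[40,[-0.525,0.22,0.015],0],[40,[-0.525,0.22,0.015],0],[40,[-0.525,0.22,0.015],0],[40,[0,0,0],-0.028],[40,[0,0,0],-0.028],[40,[0,0,0],0]]'
python3 - <<'E'
from h import *
P=campose("top"); im=camera("top"); print(marks(im,P,h0=(494,141),rows=400,skip=[np.radians(x) for x in (70,130,250)]))
looktray("w16.png"); go(594.5,-236.5,11.5,1.39)
E
```

```text
clock: 40.85
eef_pos: [487.9, -334.3, 162.3]
eef_rot: [-3.14, -0.001, 1.405]
wrist_force: [-0.2, 0.3, 0.8]
finger_gap: 39.7
finger_force: 0.0
(array([494., 142.]), np.float64(0.17453292519943295), np.float32(3505.3))
[[328.0, 138.0, 238.0, 219.0]] [0.78]
px [406.  86.] mid [ 596.3 -236.9] ang 1.337 len 89.8
px [222. 150.] mid [ 386.6 -274. ] ang 1.317 len 204.1
px [265. 202.] mid [ 423.7 -334.9] ang 1.67 len 107.6
px [366. 234.] mid [ 532.7 -392.4] ang 2.973 len 27.4
{'shift': [2.28, 1.77, 3.03], 'len': 4.18, 'twist': [np.float64(0.004), np.float64(-0.996)], 'j6_after': [-0.2, -3.34]}
```

```bash
python3 -m jog '[[36,[0.3,0.295,0.1],0],[36,[0.3,0.295,0.2],0],[36,[0.3,0.295,0.2],0],[36,[0.3,0.295,0.2],0],[36,[0.3,0.295,0.2],0],[36,[0.3,0.295,0],0],[36,[0,0,0],0]]'
python3 - <<'E'
from h import *
P=campose("wrist"); im=camera("wrist"); save("w17.png",im)
pr(bolts(im,P,(230,60,400,262)))
go(594.5,-236.5,11.5,1.39)
E
```

```text
clock: 41.7
eef_pos: [591.8, -258.6, 117.8]
eef_rot: [-3.141, -0.0, 1.405]
wrist_force: [-0.6, -0.4, -0.2]
finger_gap: 35.9
finger_force: 0.0
px [317. 182.] mid [ 592.7 -238. ] ang 1.427 len 90.8
px [276. 244.] mid [ 539.4 -293.9] ang 2.975 len 35.3
{'shift': [0.47, -0.01, 2.13], 'len': 2.18, 'twist': [np.float64(0.005), np.float64(-0.995)], 'j6_after': [-0.2, -3.34]}
```

View pics/w17.png

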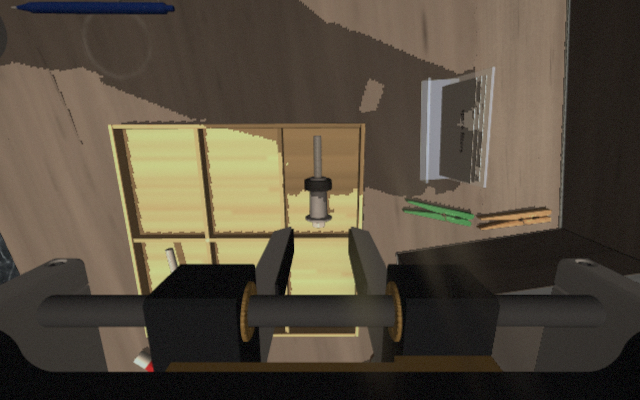

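```bash
python3 -m jog '[[38,[0.22,-0.01,0],0],[38,[0.22,-0.02,0.2],-0.005],[38,[0,0,0.4],0],[38,[0,0,0.4],0],[38,[0,0,0.4],0],[38,[0,0,0.3],0],[38,[0,0,0.2],0],[38,[0,0,0.1],0],[38,[0,0,0.08],0],[38,[0,0,0],0],[25,[0,0,0],0],[15,[0,0,0],0],[15,[0,0,0],0],[15,[0,0,0],0],[15,[0,0,0],0]]' 20
python3 -m jog '[[15,[0,0,-0.1],0],[15,[0,0,-0.3],0],[15,[0,0,-0.6],0],[15,[0,0,-0.6],0],[15,[0,0,-0.6],0],[15,[0,0,-0.6],0],[15,[0,0,0],0]]' 30
python3 - <<'E'
from h import *
P=campose("wrist"); im=camera("wrist"); save("w18.png",im)
place(-1,310.3)
E
```

```text
clock: 43.25
eef_pos: [593.0, -238.6, 14.9]
eef_rot: [3.141, 0.0, 1.42]
wrist_force: [-0.6, 0.2, 4.3]
finger_gap: 20.3
finger_force: 20.0
clock: 43.95
eef_pos: [594.3, -239.1, 160.1]
eef_rot: [3.134, 0.002, 1.42]
wrist_force: [1.0, 0.9, -1.9]
finger_gap: 19.8
finger_force: 30.0
{'shift': [6.15, -1.82, -0.01], 'len': 6.41, 'twist': [np.float64(-0.272), np.float64(0.728)], 'j6_after': [-0.56, 2.58]}
```

```bash
python3 -m jog '[[15,[0.51,-0.152,0],0],[15,[0.51,-0.152,0],0],[15,[0.51,-0.152,0],0],[15,[0.51,-0.152,0],0],[15,[0.51,-0.152,0],0],[15,[0.51,-0.152,0],0],[15,[0.51,-0.152,0],0],[15,[0.51,-0.152,0],0],[15,[0.51,-0.152,0],0],[15,[0.51,-0.152,0],0],[15,[0.51,-0.152,0],0],[15,[0.54,-0.152,0],0],[15,[0,0,0],-0.0455],[15,[0,0,0],-0.0455],[15,[0,0,0],-0.0455],[15,[0,0,0],-0.0455],[15,[0,0,0],-0.0455],[15,[0,0,0],-0.0455],[15,[0,0,0],0]]'
python3 - <<'E'
from h import *
P=campose("wrist"); im=camera("wrist"); save("w19.png",im)
place(-1,310.3)
E
```

```text
clock: 45.9
eef_pos: [548.4, 79.2, 153.6]
eef_rot: [-3.14, -0.001, 2.28]
wrist_force: [0.5, 0.5, -1.1]
finger_gap: 19.6
finger_force: 30.0
{'shift': [-0.03, 0.02, -0.0], 'len': 0.03, 'twist': [np.float64(-0.0), np.float64(1.0)], 'j6_after': [-0.56, 2.58]}
```

View pics/w19.png

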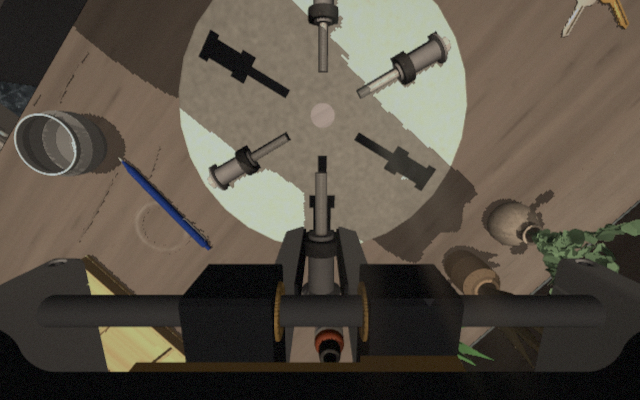

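```bash
python3 -m jog '[[15,[-0.02,0.01,0.3],0],[15,[0,0,0.4],0],[15,[0,0,0.4],0],[15,[0,0,0.4],0],[15,[0,0,0.3],0],[15,[0,0,0.2],0],[15,[0,0,0.12],0],[15,[0,0,0.06],0],[15,[0,0,0.03],0],[15,[0,0,0],0],[15,[0,0,0],0]]'
```

```text
clock: 47.05
eef_pos: [550.2, 78.9, 44.4]
eef_rot: [3.141, 0.0, 2.277]
wrist_force: [-0.4, -0.5, -1.2]
finger_gap: 20.0
finger_force: 30.0
```

```bash
python3 -m jog '[[15,[0,0,0.04],0],[15,[0,0,0.03],0],[15,[0,0,0],0],[20,[0,0,0],0],[24,[0,0,0],0],[30,[0,0,0],0],[36,[0,0,0],0],[36,[0,0,0],0],[36,[0,0,-0.2],0],[36,[0,0,-0.5],0],[36,[0,0,-0.7],0],[36,[0,0,-0.7],0],[36,[0,0,-0.6],0],[36,[0,0,0],0]]'
python3 -m jog '[[40,[0,0,0],0.0465],[40,[0,0,0],0.0465],[40,[0,0,0],0.0465],[40,[0,0,0],0.0465],[40,[0,0,0],0.0465],[40,[0,0,0],0.0465]]'
python3 - <<'E'
from h import *
go(470,-370,160,1.45)
E
```

```text
clock: 48.45
eef_pos: [551.5, 79.0, 180.4]
eef_rot: [3.136, 0.004, 2.277]
wrist_force: [0.5, -0.5, -0.7]
finger_gap: 35.7
finger_force: 0.0
clock: 49.05
eef_pos: [549.7, 78.8, 175.2]
eef_rot: [-3.141, 0.0, 1.395]
wrist_force: [0.0, -0.0, -0.3]
finger_gap: 40.1
finger_force: 0.0
{'shift': [-9.12, 0.0, 0.3], 'len': 9.12, 'twist': [np.float64(-0.018), np.float64(0.982)], 'j6_after': [-0.55, 2.6]}
```

```bash
python3 -m jog '[[40,[-0.588,-0.034,0.02],0],[40,[-0.588,-0.034,0.02],0],[40,[-0.588,-0.034,0.02],0],[40,[-0.588,-0.034,0.02],0],[40,[-0.588,-0.034,0.02],0],[40,[-0.588,-0.034,0.02],0],[40,[-0.588,-0.034,0.02],0],[40,[-0.588,-0.034,0.02],0],[40,[-0.588,-0.034,0.02],0],[40,[-0.588,-0.034,0.02],0],[40,[-0.588,-0.034,0.02],0],[40,[-0.588,-0.034,0.02],0],[40,[-0.588,-0.034,0.02],0],[40,[-0.588,-0.034,0.02],0],[40,[-0.588,-0.034,0.02],0],[40,[-0.588,-0.034,0.02],0],[40,[0,0,0],-0.018],[40,[0,0,0],0]]'
python3 - <<'E'
from h import *
looktray("w20.png")
P=campose("top"); im=camera("top"); save("top3.png",im); print(marks(im,P,h0=(494,141),rows=400,skip=[np.radians(x) for x in (70,130,250,310)]))
for c,a in (((425.4,-324.8),1.518),): go(*c,13,a)
E
```

```text
clock: 50.85
eef_pos: [443.0, -380.5, 158.9]
eef_rot: [-3.141, -0.001, 1.457]
wrist_force: [-0.5, 0.5, -0.4]
finger_gap: 40.1
finger_force: 0.0
[[352.0, 115.0, 247.0, 229.0]] [0.86]
px [459. 144.] mid [ 599.6 -347.3] ang 1.574 len 174.0
px [249. 172.] mid [ 370.4 -352.3] ang 2.019 len 205.2
px [276. 166.] mid [ 398.  -344.6] ang 1.49 len 91.6
(array([494., 142.]), np.float64(0.17453292519943295), np.float32(2307.3496))
{'shift': [1.05, -0.49, 2.93], 'len': 3.15, 'twist': [np.float64(-0.02), np.float64(0.98)], 'j6_after': [-0.6, 2.54]}
```

View pics/w20.png

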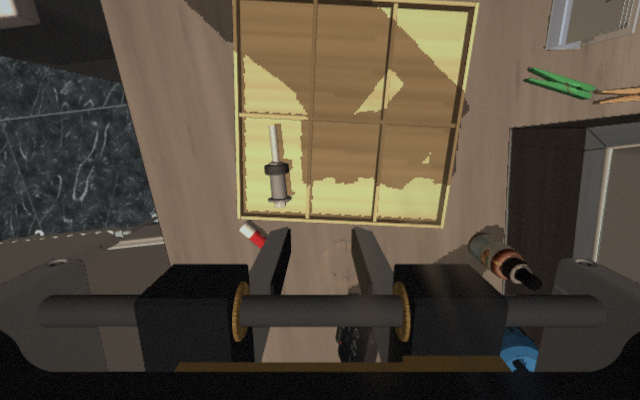

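I've miscounted: that was the 15th picture, one over the limit of 14, so I'll view no more. It shows the tray has been knocked aside. The last bolt is at pixel (276,166), with its shank up at (272,125) and its head down at (280,205). From here I measure by numbers only.

```bash
python3 - <<'E'
from h import *
go(398,-344.6,13,1.49)
E
```

```text
{'shift': [0.59, -0.99, 2.93], 'len': 3.15, 'twist': [np.float64(-0.011), np.float64(0.989)], 'j6_after': [-0.63, 2.51]}
```

```bash
python3 -m jog '[[38,[0.2,-0.33,0.1],0],[38,[0.2,-0.33,0.1],0],[38,[0.19,-0.33,0.1],0],[38,[0,0,0.1],-0.011],[38,[0,0,0.2],0],[38,[0,0,0.2],0],[38,[0,0,0],0]]'
python3 - <<'E'
from h import *
P=campose("wrist"); im=camera("wrist"); pr(bolts(im,P,(285,60,360,235))); print(read_state()["eef_pos"])
go(398,-344.6,13,1.49)
E
```

```text
clock: 51.7
eef_pos: [397.4, -344.7, 117.7]
eef_rot: [-3.14, -0.002, 1.491]
wrist_force: [0.5, -0.6, 0.1]
finger_gap: 38.0
finger_force: 0.0
px [320. 196.] mid [ 398.3 -338.3] ang 1.49 len 77.5
[ 397.66671652 -344.96971403  118.53633815]
{'shift': [0.01, 0.01, 2.11], 'len': 2.11, 'twist': [np.float64(0.0), np.float64(-1.0)], 'j6_after': [-0.63, -3.77]}
```

Laterally confirmed (its far end is cut by the window). Grip it.

```bash
python3 -m jog '[[38,[0.01,0.01,0.3],0],[38,[0,0,0.4],0],[38,[0,0,0.4],0],[38,[0,0,0.4],0],[38,[0,0,0.3],0],[38,[0,0,0.2],0],[38,[0,0,0.1],0],[38,[0,0,0],0],[25,[0,0,0],0],[15,[0,0,0],0],[15,[0,0,0],0],[15,[0,0,0],0],[15,[0,0,0],0]]' 20
python3 -m jog '[[15,[0,0,-0.1],0],[15,[0,0,-0.3],0],[15,[0,0,-0.6],0],[15,[0,0,-0.6],0],[15,[0,0,-0.6],0],[15,[0,0,-0.6],0],[15,[0,0,0],0]]' 30
python3 - <<'E'
from h import *
place(-1,190.3)
E
```

```text
clock: 53.05
eef_pos: [398.5, -345.0, 15.0]
eef_rot: [3.141, 0.001, 1.492]
wrist_force: [-1.0, 1.1, 6.8]
finger_gap: 19.8
finger_force: 19.9
clock: 53.75
eef_pos: [399.4, -345.8, 158.5]
eef_rot: [3.137, 0.004, 1.492]
wrist_force: [-0.1, -0.2, -1.2]
finger_gap: 19.9
finger_force: 29.9
{'shift': [9.47, -0.51, -0.04], 'len': 9.49, 'twist': [np.float64(0.418), np.float64(-0.582)], 'j6_after': [1.69, -1.45]}
```

```bash
python3 -m jog '[[15,[0.557,-0.03,0],0],[15,[0.557,-0.03,0],0],[15,[0.557,-0.03,0],0],[15,[0.557,-0.03,0],0],[15,[0.557,-0.03,0],0],[15,[0.557,-0.03,0],0],[15,[0.557,-0.03,0],0],[15,[0.557,-0.03,0],0],[15,[0.557,-0.03,0],0],[15,[0.557,-0.03,0],0],[15,[0.557,-0.03,0],0],[15,[0.557,-0.03,0],0],[15,[0.557,-0.03,0],0],[15,[0.557,-0.03,0],0],[15,[0.557,-0.03,0],0],[15,[0.557,-0.03,0],0],[15,[0.557,-0.03,0],0],[15,[0,0,0],0]]'
python3 -m jog '[[15,[0,0,0],0.0465],[15,[0,0,0],0.0465],[15,[0,0,0],0.0465],[15,[0,0,0],0.0465],[15,[0,0,0],0.0465],[15,[0,0,0],0.0465],[15,[0,0,0],0.0465],[15,[0,0,0],0.0465],[15,[0,0,0],0.0465],[15,[0,0,0],0]]'
python3 - <<'E'
from h import *
P=campose("wrist"); im=camera("wrist"); save("w21.png",im)
place(-1,190.3)
E
```

```text
clock: 55.55
eef_pos: [409.7, 131.2, 153.7]
eef_rot: [-3.141, -0.0, 1.494]
wrist_force: [-0.2, -0.5, -1.0]
finger_gap: 19.4
finger_force: 29.9
clock: 56.55
eef_pos: [409.9, 128.6, 154.0]
eef_rot: [3.141, 0.001, 0.174]
wrist_force: [0.5, 0.0, -0.7]
finger_gap: 19.5
finger_force: 29.9
{'shift': [0.03, 0.01, -0.0], 'len': 0.03, 'twist': [np.float64(0.0), np.float64(-1.0)], 'j6_after': [1.69, -1.45]}
```

```bash
python3 -m jog '[[15,[0.03,0.01,0.3],0],[15,[0,0,0.4],0],[15,[0,0,0.4],0],[15,[0,0,0.4],0],[15,[0,0,0.3],0],[15,[0,0,0.2],0],[15,[0,0,0.12],0],[15,[0,0,0.06],0],[15,[0,0,0.04],0],[15,[0,0,0],0],[15,[0,0,0],0]]'
```

```text
clock: 57.7
eef_pos: [412.0, 129.0, 43.8]
eef_rot: [-3.142, -0.001, 0.177]
wrist_force: [-0.2, 0.2, -1.6]
finger_gap: 19.7
finger_force: 29.9
```

```bash
python3 -m jog '[[15,[0,0,0.03],0],[15,[0,0,0.03],0],[15,[0,0,0],0],[20,[0,0,0],0],[24,[0,0,0],0],[30,[0,0,0],0],[36,[0,0,0],0],[36,[0,0,0],0],[36,[0,0,-0.2],0],[36,[0,0,-0.5],0],[36,[0,0,-0.7],0],[36,[0,0,-0.7],0],[36,[0,0,-0.6],0],[36,[0,0,0],0]]'
python3 -m jog '[[36,[-0.6,0.5,-0.3],0],[36,[-0.6,0.5,-0.3],0],[36,[0,0.7,-0.3],0],[36,[0,0.7,0],0],[36,[0,0.7,0],0],[36,[0,0.7,0],0],[36,[0,0.7,0],0],[36,[0,0.5,0],0],[36,[0,0,0],0]]'
python3 - <<'E'
from h import *
P=campose("top"); im=camera("top"); save("top4.png",im); K,T=P
ext=np.radians([70,130,190,250,310]); print(marks(im,P,h0=(494,141),rows=400,skip=ext))
for q,z in (("coaster_top",5),("tape_mid",17),("dropper_mid",50)):
  for r in regions_of("top",q)[:1]: print(q,round(r["conf"],2),np.round(r["rect"]).tolist(),ray(P,r["rect"][:2],z)[:2].round().tolist())
# grey (non-white, non-wood) profile along each mark line: bolt pixels on the disc -> minAreaRect
hsv=cv2.cvtColor(im,cv2.COLOR_RGB2HSV)
yy,xx=np.mgrid[0:400,0:640]; pts=np.array([ray(P,(u,v),42) for u,v in zip(xx[190:250,210:335].ravel(),yy[190:250,210:335].ravel())])[:,:2]
val=im[190:250,210:335].max(2).ravel(); g=pts-[494,141.5]; rr=np.hypot(*g.T); an=np.arctan2(g[:,1],g[:,0])
for k in range(6):
    f=np.radians(10.2+60*k); d=(an-f+np.pi)%(2*np.pi)-np.pi; s=(abs(d)<.4)&(rr<133)&(rr>30)
    med=np.median(val[s]); m=s&(val<med-45); q=g[m]; e=np.array([np.cos(f),np.sin(f)]); a=q@e; b=q@[-e[1],e[0]]
    print(round(10.2+60*k),"n",m.sum(),"radial",a.min().round(),a.max().round(),"lateral mean",b.mean().round(1),"slope",np.polyfit(a,b,1)[0].round(2))
print(read_state()["eef_pos"])
E
```

```text
clock: 59.1
eef_pos: [413.3, 129.3, 179.8]
eef_rot: [-3.141, -0.007, 0.177]
wrist_force: [0.0, 0.1, -1.2]
finger_gap: 36.0
finger_force: 0.0
clock: 60.0
eef_pos: [396.6, -129.7, 220.0]
eef_rot: [-3.141, 0.001, 0.174]
wrist_force: [-0.8, 0.5, 0.6]
finger_gap: 35.9
finger_force: 0.0
(array([495., 143.]), np.float64(0.1658062789394613), np.float32(1191.0001))
coaster_top 0.77 [182.0, 221.0, 35.0, 32.0] [487.0, 387.0]
tape_mid 0.62 [184.0, 217.0, 20.0, 22.0] [496.0, 380.0]
dropper_mid 0.51 [344.0, 160.0, 14.0, 24.0] [652.0, -45.0]
10 n 48 radial 39.0 76.0 lateral mean -0.1 slope -0.01
70 n 193 radial 40.0 126.0 lateral mean 0.8 slope -0.02
130 n 165 radial 44.0 127.0 lateral mean 1.1 slope -0.05
190 n 28 radial 76.0 85.0 lateral mean 0.7 slope 1.01
250 n 215 radial 45.0 132.0 lateral mean -1.3 slope -0.02
310 n 150 radial 41.0 127.0 lateral mean -2.3 slope -0.06
[ 396.52499462 -126.97608554  220.34767396]
```

```bash
python3 - <<'E'
from h import *
P=campose("top"); im=camera("top"); v=cv2.GaussianBlur(im.max(2),(3,3),0); K,T=P; Ti=np.linalg.inv(T)
for k in (3,4):
    f=np.radians(10.2+60*k); e=np.array([np.cos(f),np.sin(f)]); n=np.array([-e[1],e[0]])
    for o in range(-24,25,6):
        row=[]
        for r in range(28,146,6):
            p=Ti@np.r_[np.array([494,142])+r*e+o*n,42,1]; u=K@p[:3]; u=u/u[2]; row.append(int(v[int(round(u[1])),int(round(u[0]))]))
        print(k,o,row)
E
```

```text
3 -24 [229, 229, 229, 230, 229, 230, 229, 230, 229, 230, 229, 229, 229, 229, 229, 229, 229, 229, 227, 206]
3 -18 [229, 229, 230, 229, 230, 229, 229, 229, 229, 222, 225, 228, 229, 229, 229, 225, 227, 228, 229, 207]
3 -12 [229, 229, 229, 229, 229, 229, 229, 229, 209, 172, 176, 174, 212, 222, 209, 194, 189, 200, 226, 222]
3 -6 [230, 227, 222, 224, 219, 218, 224, 217, 176, 117, 118, 144, 177, 176, 175, 162, 163, 168, 226, 217]
3 0 [229, 228, 211, 203, 206, 204, 205, 205, 187, 131, 138, 174, 178, 182, 179, 162, 196, 191, 224, 211]
3 6 [229, 228, 219, 202, 200, 209, 203, 200, 187, 123, 106, 139, 155, 162, 164, 163, 171, 187, 225, 220]
3 12 [230, 230, 229, 227, 229, 228, 227, 229, 225, 152, 154, 147, 186, 212, 208, 184, 168, 176, 227, 205]
3 18 [229, 229, 229, 230, 230, 230, 230, 229, 229, 227, 219, 215, 228, 229, 229, 228, 220, 219, 224, 177]
3 24 [229, 230, 230, 230, 229, 229, 230, 229, 229, 229, 229, 229, 230, 229, 229, 229, 229, 220, 202, 168]
4 -24 [230, 229, 230, 230, 230, 229, 229, 229, 230, 230, 230, 229, 229, 229, 229, 214, 185, 182, 177, 150]
4 -18 [229, 229, 230, 229, 229, 230, 229, 229, 229, 224, 219, 224, 225, 227, 227, 209, 177, 178, 178, 151]
4 -12 [229, 229, 228, 227, 228, 229, 226, 227, 223, 186, 141, 167, 181, 199, 193, 163, 122, 126, 175, 168]
4 -6 [229, 229, 210, 192, 198, 180, 184, 190, 195, 129, 89, 120, 136, 137, 138, 121, 107, 135, 179, 169]
4 0 [229, 229, 216, 191, 183, 198, 195, 187, 176, 145, 121, 165, 176, 175, 172, 173, 143, 157, 180, 166]
4 6 [229, 229, 220, 213, 218, 214, 215, 212, 201, 160, 114, 157, 173, 177, 180, 166, 145, 163, 180, 159]
4 12 [230, 229, 228, 229, 229, 228, 228, 228, 217, 176, 129, 154, 198, 192, 207, 177, 146, 154, 179, 155]
4 18 [229, 230, 229, 230, 230, 229, 229, 229, 228, 219, 211, 218, 226, 229, 228, 209, 178, 179, 180, 144]
4 24 [229, 229, 229, 229, 230, 230, 229, 229, 229, 230, 229, 229, 230, 229, 229, 216, 184, 180, 180, 155]
```

Bolt 5 (190°) spans r≈40–130, centred and straight, flange out, like the others. Handing in.

```bash
python3 -c "
from cell import *
print(sign_off())"
```

```text
the job is handed in; nothing more can be done
None
```

I've handed in the job: by camera, the tape lies in the middle of the coaster and all five bolts lie on their own marks with the flange outwards. The turntable hasn't turned and the bottle is still upright. I viewed 15 pictures, one over the limit of 14, and `sign_off()` gave no verdict.

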